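Dial the strongbox code and draw its bolt

ROBOT

A 7-joint arm with a two-finger parallel gripper is mounted at the origin on the work surface. World frame = base frame: x ahead of the robot, y to its left, z up, the work surface at z = 0. Lengths are in m, angles in rad, forces in N, time in s.
With the tool pointing down it reaches from about 0.425 to 0.925 m from the base axis. Payload 6.8 kg.
Tool frame: the origin (TCP) lies on the front face of the gripper's body, between the roots of the fingers; the fingertips stand 73 mm ahead of it and the grasp point (between the pads) lies 54 mm ahead of it (env.nose_length is the distance from the TCP to the fingertips, in m); z points along the fingers, y is the line along which they close (so a half turn about z gives the same grasp; the last joint's range is limited). The gripper opens to 85 mm and grips with 20 to 120 N. Pads are 22 mm wide; open, the fingers measure 114 mm over their backs; the gripper's body (76 mm by 85 mm) begins 54 mm behind the grasp point. The pads swing forward as they close: fully open they stand 13 mm farther back than shut.
Start: joints at [-1.286, 0.477, 0.022, 1.555, -0.011, 1.109, -0.083], TCP at [0.258, 0.624, 0.304] pointing down, gripper open.
Joint ranges: [-2.96, 2.96], [-0.34, 2.1], [-1.41, 1.46], [0.24, 2.44], [-1.37, 4.51], [0.17, 1.92], [-2.96, 2.96]. Speed limits (rad/s): [2.39, 2.39, 3.14, 3.14, 3.14, 3.14, 3.14].

INTERFACE

Orientations are given as a unit quaternion [w, x, y, z].
In Python, from cell import env, kin, camera, calibration, job gives the robot as it stands. The module is installed in compiled form; this text tells all that it offers. Calls block until the motion is done:
- env.reach(position, orientation): joint-space move of the TCP to a pose.
- env.movel(position, velocity=0.15, rot=None, stop_force=None): straight line of the TCP; rot=None keeps the orientation; velocity is the mean speed in m/s. With stop_force (N) it stops when the force on the tool has changed by that much, and returns True; else False.
- env.goto_joints(angles): joint-space move.
- env.grip(opening, f_grip=None): finger opening in m; f_grip is the grip in N (None keeps the last); returns when the fingers have stopped.
- env.dwell(seconds).
- kin.inverse_kinematics(position, orientation): joint angles nearest the present ones, or None.
- env.get_state(): the state.
- camera(name): name is "scene" or "top"; returns (picture, depth): 400x640x3 uint8, blue, green, red; 400x640 float32, m along the optical axis (not along the pixel's ray), 0 where there is no reading.
- calibration(name): a dict with "fx", "fy", "cx", "cy" (pixels), "rvec" (rotation vector, rad) and "tvec" (3), from world to camera coordinates, as OpenCV has them. Camera axes: x right, y down, z forward; pixel columns grow to the right and rows downward; lengths in m; the calibration is good to about 2 mm. A picture is of the moment at which its call begins. calibration takes no time and is no camera call.
A pose or a line that the arm cannot do raises env.PlanningError and nothing moves.
- job.job_done(): hands the job in; it is judged then, once.
The state is a dict: "time": time; "qpos": joint angles; "joint_velocities": joint speeds; "joint_torque": joint torques, N m; "tcp_pos": TCP position; "orientation": TCP orientation; "force": force on the tool from outside, world axes, zero at the start; "torque": the same for the moment, N m; "opening": finger opening in m; "gripper_force": force on a finger pad.
Only numpy, scipy, OpenCV 4.12 (cv2) and the standard library are available. Lean on these libraries where they do the work, as an engineer would, in place of code of your own. Each camera call takes 0.05 s, during which the arm holds its last target. There are 200 camera calls.

TASK

Unlock the green strongbox on the jeweller's bench: with light fingertip pressure roll its three thumbwheels, from left to right as seen from the robot, to the code 4-1-2 (the green, the yellow and the red face straight up, centred between the black index marks), and only then slide the brass knob all the way to the right to draw the bolt. Press the sprung wheels gently (under 20 N), never force the bolt against a wrong code, leave the bolt drawn with the code still showing, and do not disturb the things standing on and around the box.

Things in the scene. Friction and masses are not known exactly. Their poses are not given: they have to be found in the camera images.
- strongbox: green steel strongbox fixed to the bench, 220 x 340 x 120 mm (its x, y, z), origin under its centre on the bench, z up, x away from the robot, y to the left (turned up to 0.35 rad). A lock plate, 4 mm thick, 96 x 262 mm, centred at x = -20, y = -22 mm on the flat lid, carries three thumbwheels in a row along y and, right of them (-y), a brass bolt knob
- lid_center (a point): centre of the lid's top, 120 mm above the bench. The wheels' digits are colours on the rim: 0 white, 1 yellow, 2 red, 3 blue, 4 green, each face about 14 mm along the rim, the next higher digit on the robot's side; the rest of the rim is black. The digit straight up, between the two small black index marks beside each wheel, is the one set
- left_wheel (a joint): angle (rad) of the left thumbwheel, a rubber wheel 40 mm across, 18 mm wide, axle along the box's y. Digit d is straight up at 0.8 x d. Rolling its top away from the robot (box +x) increases it. Stays where left; stops at -0.3 and 3.5. Friction 0.04 N m (2 N at the rim; a fingertip's friction coefficient is about 0.5 to 0.7): a fingertip pressed on it and dragged rolls it, and may slip
- left_wheel_top (a point): topmost point of the unpressed left thumbwheel, fixed to the strongbox at x = -20, y = 72 mm in its frame, 138 mm above the bench, 14 mm above the lock plate
- left_axle: sprung axle carrying the left wheel, origin at the wheel's centre, 20 mm below its top. Pressed down it gives 4 N per mm after 2.4 N of preload and bottoms hard after 3.5 mm (about 16 N). More than 20 N damages it
- middle_wheel (a joint): angle (rad) of the middle thumbwheel, a rubber wheel 40 mm across, 18 mm wide, axle along the box's y. Digit d is straight up at 0.8 x d. Rolling its top away from the robot (box +x) increases it. Stays where left; stops at -0.3 and 3.5. Friction 0.04 N m (2 N at the rim; a fingertip's friction coefficient is about 0.5 to 0.7): a fingertip pressed on it and dragged rolls it, and may slip
- middle_wheel_top (a point): topmost point of the unpressed middle thumbwheel, fixed to the strongbox at x = -20, y = 24 mm in its frame, 138 mm above the bench, 14 mm above the lock plate
- middle_axle: sprung axle carrying the middle wheel, origin at the wheel's centre, 20 mm below its top. Pressed down it gives 4 N per mm after 2.4 N of preload and bottoms hard after 3.5 mm (about 16 N). More than 20 N damages it
- right_wheel (a joint): angle (rad) of the right thumbwheel, a rubber wheel 40 mm across, 18 mm wide, axle along the box's y. Digit d is straight up at 0.8 x d. Rolling its top away from the robot (box +x) increases it. Stays where left; stops at -0.3 and 3.5. Friction 0.04 N m (2 N at the rim; a fingertip's friction coefficient is about 0.5 to 0.7): a fingertip pressed on it and dragged rolls it, and may slip
- right_wheel_top (a point): topmost point of the unpressed right thumbwheel, fixed to the strongbox at x = -20, y = -24 mm in its frame, 138 mm above the bench, 14 mm above the lock plate
- right_axle: sprung axle carrying the right wheel, origin at the wheel's centre, 20 mm below its top. Pressed down it gives 4 N per mm after 2.4 N of preload and bottoms hard after 3.5 mm (about 16 N). More than 20 N damages it
- bolt (a joint): how far the bolt is drawn (m): 0 shut, 0.025 fully drawn at its end stop; it slides towards the strongbox's -y (to the robot's right) with 3 N of friction and stays where it is left. With any wheel more than about 0.17 rad off its code digit it is blocked after 3 mm.
- bolt_bar: the bolt with its knob, inside the lid; origin on the bar 44 mm below the knob's top. Its hidden teeth pass through gates in the wheels; forcing them against a wheel with more than 15 N damages the lock.
- bolt_knob (a point): centre of the top of the bolt's brass knob, a block 24 mm (box x) by 14 mm (box y) by 24 mm high, its top 149 mm above the bench and its underside just above the lock plate; when shut at x = -20, y = -90 mm in the strongbox's frame. There is 50 mm between it and the right wheel.
- weight: steel weight, 26 mm across, 18 mm high, standing at the back of the strongbox's lid; a bystander, origin at its underside
- size_ring: brass ring, 28 mm across, 10 mm high, lying at the back left of the lid; a bystander, origin at its underside
- mug: white mug, 80 mm across, 90 mm high, left of the strongbox; a bystander, origin at its underside
- hammer: hammer lying behind the strongbox; a bystander, origin at its underside (handle lies along its x)
- graver: graver with a wooden handle, lying right of the strongbox; a bystander, origin at its underside (handle lies along its x)
- solder_block: white soldering block, 100 x 70 x 25 mm, on the right; a bystander, origin at its underside

How it is judged:
On the way, in this order (a step that is already met when the one before it is completed fails the run):
1. all three wheels show the code 4-1-2 while the bolt is still shut (value of joint left_wheel between 3.03 and 3.37 rad and value of joint middle_wheel between 0.63 and 0.97 rad and value of joint right_wheel between 1.43 and 1.77 rad and value of joint bolt below 0.005 m), for 0.2 s.
2. the bolt is drawn fully to the right (value of joint bolt above 0.021 m), for 0.2 s.
At the end, for the whole second after the job is handed in: The bolt stands drawn by more than 21 of its 25 mm and at rest, with the wheels still within 0.25 rad of 3.2, 0.8 and 1.6 rad (code 4-1-2); before it was drawn (under 5 mm) all three were within 0.17 rad of these angles together for 0.2 s (value of joint bolt above 0.021 m and value of joint left_wheel between 2.95 and 3.45 rad and value of joint middle_wheel between 0.55 and 1.05 rad and value of joint right_wheel between 1.35 and 1.85 rad and velocity of joint bolt below 0.01 m/s); the robot touches nothing.
It fails at once if a wheel is pressed with more than 20 N (contact force between any of the fingers, the arm and left_axle above 20 N or contact force between any of the fingers, the arm and middle_axle above 20 N or contact force between any of the fingers, the arm and right_axle above 20 N).
It fails at once if the bolt is forced against a wheel with more than 15 N (contact force between bolt_bar and left_axle above 15 N or contact force between bolt_bar and middle_axle above 15 N or contact force between bolt_bar and right_axle above 15 N).
It fails at once if a bystander (weight, ring, mug, hammer, graver, block) is moved more than 30 mm (distance of any of weight, size_ring, mug, hammer, graver, solder_block from where it was at the start of the episode above 0.03 m).
It also fails if it takes over 72 s, if anything falls off the work surface, if the arm or the gripper's body presses on something with over 40 N, if the wrist force passes 120 N, or if a joint passes its speed limit or range.

## Working session

There is one attempt and no reset: what is moved stays moved. The work goes in short steps, each a Python script; the robot and the scene stay as the last script left them, time stands still between calls to the robot, and variables do not carry over. Pictures are saved under pics/ and viewed, at most 10 in all, crops included, and the job is handed in when it is done.

```bash
mkdir -p pics; ls; cat > h.py <<'E'
from cell import env, kin, camera, calibration, job
import numpy as np, cv2
def cal(n):
    c=calibration(n); K=np.array([[c["fx"],0,c["cx"]],[0,c["fy"],c["cy"]],[0,0,1.]])
    R=cv2.Rodrigues(np.array(c["rvec"],float))[0]; t=np.array(c["tvec"],float).ravel(); return K,R,t
def ray(n,u,v,z):
    K,R,t=cal(n); d=R.T@np.linalg.solve(K,[u,v,1.]); o=-R.T@t
    return o+d*(z-o[2])/d[2]
def proj(n,p):
    K,R,t=cal(n); q=K@(R@np.asarray(p,float)+t); return q[:2]/q[2]
E
python3 - <<'E'
from h import *
for n in("scene","top"):
    i,d=camera(n); cv2.imwrite(f"pics/{n}0.png",i); np.save(n+"0.npy",d)
    K,R,t=cal(n); print(n,K[0,0],-R.T@t)
s=env.get_state(); print(s["time"],s["orientation"],s["force"],s["opening"],env.nose_length)
E
```

```text
pics
scene 366.272765394573 [ 1.21608826 -0.24917541  0.71804661]
top 497.2488821067494 [0.47956936 0.01841033 1.27989803]
0.1 [-9.72978431e-05  1.95120592e-01  9.80778903e-01 -8.29872591e-04] [0.10079237 0.29261252 0.64931201] 0.08531940391604197 0.0726
```

View pics/top0.png

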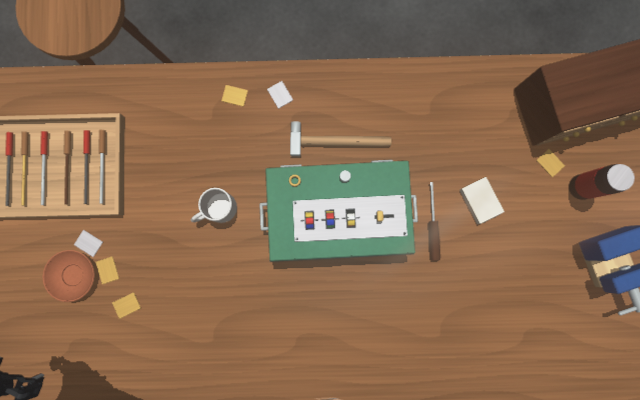

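View pics/scene0.png

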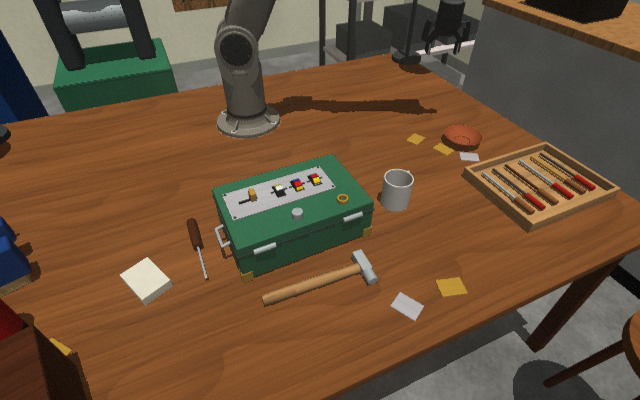

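The top view shows the box at about (268–412, 163–262) px. The plate spans about (293–407, 196–240), with wheels at (310,219), (330,218) and (351,217) and the knob at (380,216). The scene view agrees. Next I'll locate the plate precisely and zoom in.

```bash
cat > loc.py <<'E'
from h import *
i=cv2.imread("pics/top0.png"); 
hsv=cv2.cvtColor(i,cv2.COLOR_BGR2HSV)
m=((hsv[...,1]<60)&(hsv[...,2]>150)).astype(np.uint8); r=np.zeros_like(m); r[188:250,285:412]=1; m*=r
c=max(cv2.findContours(m,0,2)[0],key=cv2.contourArea)
P=np.array([ray("top",*p[0],.124)[:2] for p in c],np.float32)
R=cv2.minAreaRect(P); print(R)
(cx,cy),(a,b),th=R
bx=cv2.boxPoints(R)
e=[bx[k+1]-bx[k] for k in range(3)]; l=max(e,key=np.linalg.norm); l=l*np.sign(l[1]); yaw=np.arctan2(-l[0],l[1])
g=((hsv[...,0]>65)&(hsv[...,0]<95)&(hsv[...,1]>80)).astype(np.uint8)
c2=max(cv2.findContours(g,0,2)[0],key=cv2.contourArea); R2=cv2.minAreaRect(np.array([ray("top",*p[0],.12)[:2] for p in c2],np.float32)); print("green",R2)
M=np.array([[np.cos(yaw),-np.sin(yaw)],[np.sin(yaw),np.cos(yaw)]])
o=np.array([cx,cy])-M@[-.02,-.022]; print("yaw",yaw,"box",o)
np.savez("box.npz",o=o,yaw=yaw)
for n,p in dict(L=(-.02,.072,.138),M=(-.02,.024,.138),R=(-.02,-.024,.138),K=(-.02,-.09,.149)).items():
    w=np.r_[o+M@p[:2],p[2]]; print(n,w.round(4),proj("top",w).round(1),proj("scene",w).round(1))
t=cv2.resize(i[190:250,285:415],None,fx=6,fy=6,interpolation=cv2.INTER_NEAREST)
s=cv2.resize(cv2.imread("pics/scene0.png")[155:225,210:340],None,fx=6,fy=6,interpolation=cv2.INTER_NEAREST)
cv2.imwrite("pics/tc.png",t[:,:780]); cv2.imwrite("pics/sc.png",s)
E
python3 loc.py
```

```text
((0.5593070387840271, -0.06664912402629852), (0.09775622934103012, 0.2637750208377838), 1.6288058757781982)
green ((0.5787327885627747, -0.04391856491565704), (0.21428832411766052, 0.334899365901947), 1.743496298789978)
yaw 0.028427858 box [ 0.57867363 -0.04408953]
L [0.5566 0.0273 0.138 ] [309.1 219.6] [313.7 175.7]
M [ 0.558  -0.0207  0.138 ] [329.9 218.5] [296.1 181.1]
R [ 0.5594 -0.0686  0.138 ] [350.8 217.4] [277.8 186.6]
K [ 0.5612 -0.1346  0.149 ] [380.1 215.6] [251.1 191. ]
```

View pics/tc.png

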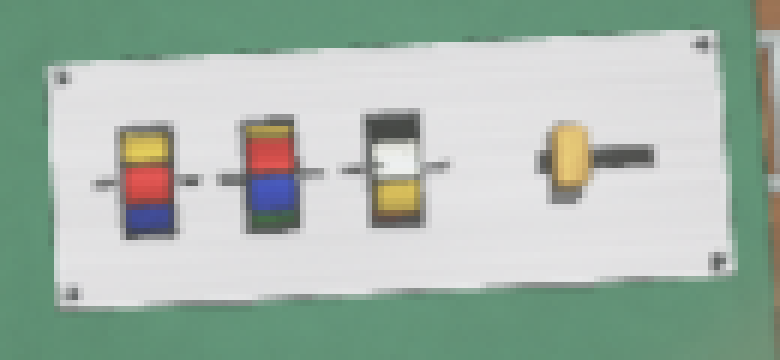

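View pics/sc.png

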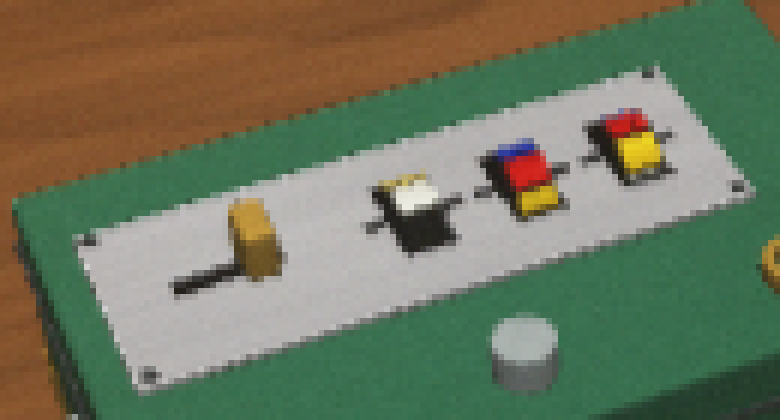

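The top crop shows the left wheel with red up (about 1.57), the middle on the red/blue boundary (about 2.05) and the right on white, slightly rolled (about 0.2). The predicted wheel positions match the picture. I'll write an angle meter that finds colour boundaries on the rim, then make the first stroke on the left wheel.

```bash
cat >> h.py <<'E'
import os
if os.path.exists("box.npz"):
    B=np.load("box.npz"); O=B["o"]; yaw=float(B["yaw"]); c_,s_=np.cos(yaw),np.sin(yaw)
def W(x,y,z): return np.array([O[0]+c_*x-s_*y,O[1]+s_*x+c_*y,z])
WY=dict(L=.072,M=.024,R=-.024); GOAL=dict(L=3.2,M=.8,R=1.6)
HSV_HUE={1:25,2:1,3:115,4:65}
def classify(b):
    h,s,v=[int(k) for k in cv2.cvtColor(np.uint8([[b]]),cv2.COLOR_BGR2HSV)[0,0]]
    if s<70: return 0 if v>120 else -1
    if v<50: return -1
    d={k:min(abs(h-a),180-abs(h-a)) for k,a in HSV_HUE.items()}; return min(d,key=d.get)
def angle(n,img,w,show=False):
    """wheel angle from colour boundaries along the rim; phi = angle from top towards robot"""
    lim=(-.9,.9) if n=="top" else (-1.2,.45)
    ph=np.arange(*lim,.01); cols=[]
    for a in ph:
        p=[proj(n,W(-.02-.02*np.sin(a),WY[w]+y,.118+.02*np.cos(a))) for y in(-.004,0,.004)]
        u=np.array(p,np.float32)
        cols.append(classify(cv2.remap(img,u[:,:1],u[:,1:],cv2.INTER_LINEAR).reshape(-1,3).mean(0)))
    cols=np.array(cols); q=[]
    for d in range(5):
        for e in(d+1,):
            A,C=ph[cols==d],ph[cols==e]
            if len(A)>15 and len(C)>15 and abs(C.min()-A.max())<.3: b=(A.max()+C.min())/2; q.append((.8*d+.4-b,b))
    up=ph[cols==0]                        # white/black edge below digit 0
    if len(up)>15 and up.min()>lim[0]+.05: q.append((-.4-up.min(),up.min()))
    gr=ph[cols==4]                        # green/black edge beyond digit 4
    if len(gr)>15 and gr.max()<lim[1]-.05: q.append((3.6-gr.max(),gr.max()))
    if show: print(n,w,[(round(a,2),round(b,2)) for a,b in q])
    return np.average([a for a,_ in q],weights=[np.cos(b)**2 for _,b in q]) if q else None
def look(*ns,name=None):
    for n in ns:
        i=camera(n)[0]
        if name: cv2.imwrite(f"pics/{name}_{n}.png",i)
        for w in"LMR": print(n,w,"q=",angle(n,i,w,True))
def quat():
    from scipy.spatial.transform import Rotation as Ro
    R=np.array([[-c_,-s_,0],[-s_,c_,0],[0,0,-1.]]); q=Ro.from_matrix(R.T if False else R).as_quat(); return np.r_[q[3],q[:3]]
def tip(x,y,z): return W(x,y,z+env.nose_length)
def stroke(w,d,press=.0015,up=.02):
    """drag fingertip d metres along box x, centred over the wheel"""
    y=WY[w]
    env.movel(tip(-.02-d/2,y,.145),velocity=.12)
    f0=env.get_state()["force"][2]
    hit=env.movel(tip(-.02-d/2,y,.1335),velocity=.015,stop_force=2.2)
    z=env.get_state()["tcp_pos"][2]-env.nose_length
    if hit: env.movel(tip(-.02-d/2,y,min(z,.1385)-press),velocity=.02)
    f1=env.get_state()["force"]-[0,0,f0]
    env.movel(tip(-.02+d/2,y,min(z,.1385)-press),velocity=.04)
    f2=env.get_state()["force"]-[0,0,f0]
    env.movel(tip(-.02+d/2,y,.138+up),velocity=.1)
    print(w,d,"hit",hit,"z",round(z,4),"f",np.round(f1,1),np.round(f2,1),"t",round(env.get_state()["time"],2))
E
python3 - <<'E'
from h import *
for n in("top","scene"):
    i=cv2.imread(f"pics/{n}0.png")
    for w in"LMR": print(w,angle(n,i,w,True))
env.grip(0.0,20)
env.reach(tip(-.03,.072,.20),quat())
s=env.get_state(); print(s["time"],s["opening"],s["tcp_pos"],s["force"])
stroke("L",.010)
env.movel(tip(-.03,.072,.18)); look("scene","top",name="a")
E
```

```text
top L [(np.float64(1.51), np.float64(-0.31)), (np.float64(1.51), np.float64(0.49))]
L 1.5149999999999992
top M [(np.float64(1.99), np.float64(0.01))]
M 1.9949999999999992
top R [(np.float64(0.15), np.float64(0.25)), (np.float64(0.19), np.float64(-0.59))]
R 0.1698110794636193
scene L [(np.float64(1.43), np.float64(-0.23))]
L 1.4349999999999992
scene M [(np.float64(1.93), np.float64(-0.73)), (np.float64(1.86), np.float64(0.14))]
M 1.8901415892411086Traceback (most recent call last):
  File "<stdin>", line 4, in <module>
  File "h.py", line 27, in angle
    p=[proj(n,W(-.02-.02*np.sin(a),WY[w]+y,.118+.02*np.cos(a))) for y in(-.004,0,.004)]
       ~~~~^^^^^^^^^^^^^^^^^^^^^^^^^^^^^^^^^^^^^^^^^^^^^^^^^^^^
  File "h.py", line 10, in proj
    K,R,t=cal(n); q=K@(R@np.asarray(p,float)+t); return q[:2]/q[2]
          ~~~^^^
  File "h.py", line 4, in cal
    c=calibration(n); K=np.array([[c["fx"],0,c["cx"]],[0,c["fy"],c["cy"]],[0,0,1.]])
ValueError: time passes only in moves, steps and waits
```

```bash
sed -i 's/^def cal(n):/import functools\n@functools.lru_cache\ndef cal(n):/' h.py
python3 - <<'E'
from h import *
i=cv2.imread(f"pics/scene0.png")
for w in"LMR": print(w,angle("scene",i,w,True))
print(env.get_state()["time"])
env.grip(0.0,20)
env.reach(tip(-.03,.072,.20),quat())
s=env.get_state(); print(s["time"],s["opening"],s["tcp_pos"],s["force"])
stroke("L",.010)
env.movel(tip(-.03,.072,.18)); look("scene","top",name="a")
E
```

```text
scene L [(np.float64(1.43), np.float64(-0.23))]
L 1.4349999999999992
scene M [(np.float64(1.93), np.float64(-0.73)), (np.float64(1.86), np.float64(0.14))]
M 1.8901415892411086
scene R [(np.float64(0.08), np.float64(-0.48))]
R 0.0799999999999993
0.1
3.225 -9.922240946682432e-05 [0.54677901 0.02811532 0.272609  ] [ 0.27739135 -1.13494331 -0.28461885]
L 0.01 hit True z 0.137 f [-2.4  0.2  8.4] [-0.4  0.1  6.4] t 5.42
scene L [(np.float64(1.99), np.float64(-0.79)), (np.float64(1.94), np.float64(0.06))]
scene L q= 1.9614853570633812
scene M [(np.float64(1.93), np.float64(-0.73)), (np.float64(1.86), np.float64(0.14))]
scene M q= 1.8901415892411086
scene R [(np.float64(0.08), np.float64(-0.48))]
scene R q= 0.0799999999999993
top L []
top L q= None
top M []
top M q= None
top R [(np.float64(0.16), np.float64(0.24)), (np.float64(0.18), np.float64(-0.58))]
top R q= 0.17137820750518298
```

The 10 mm stroke rolled the left wheel 0.53 rad without slip, at about 8 N. The scene view reads about 0.09 low. Next come the main strokes.

```bash
python3 - <<'E'
from h import *
for w,d in [("L",.0115),("L",.0115),("M",-.012),("M",-.012),("R",.0143),("R",.0143)]: stroke(w,d)
env.movel(tip(-.08,-.024,.2)); look("scene",name="b")
env.movel(W(-.27,-.024,.33),velocity=.3); look("top",name="b")
print(env.get_state()["time"])
i=cv2.imread("pics/b_top.png")[190:250,285:415]; cv2.imwrite("pics/bc.png",cv2.resize(i,None,fx=6,fy=6,interpolation=cv2.INTER_NEAREST))
E
```

```text
L 0.0115 hit True z 0.137 f [-2.2  0.1  7.7] [-1.   0.4  6.9] t 7.92
L 0.0115 hit True z 0.1371 f [-2.8  0.4  8.4] [-0.3 -0.1  8.1] t 9.84
M -0.012 hit True z 0.137 f [-1.7  2.1  8. ] [0.8 0.8 6.7] t 12.04
M -0.012 hit True z 0.1371 f [-1.2 -0.5  6.8] [0.2 0.5 6.4] t 13.97
R 0.0143 hit True z 0.137 f [-1.6  1.5  8.6] [0.2 1.3 7.9] t 16.23
R 0.0143 hit True z 0.1371 f [-1.9 -0.3  6.7] [-0.2 -0.5  6.3] t 18.23
scene L [(np.float64(3.21), np.float64(-0.41))]
scene L q= 3.2149999999999994
scene M [(np.float64(0.83), np.float64(-0.43))]
scene M q= 0.8349999999999993
scene R [(np.float64(1.57), np.float64(-0.37))]
scene R q= 1.5749999999999993
top L [(np.float64(3.28), np.float64(-0.48)), (np.float64(3.31), np.float64(0.29))]
top L q= 3.2984964068044764
top M [(np.float64(0.89), np.float64(-0.49)), (np.float64(0.86), np.float64(0.34))]
top M q= 0.8789416459473631
top R [(np.float64(1.66), np.float64(-0.46)), (np.float64(1.65), np.float64(0.35))]
top R q= 1.657127510508203
19.8167
```

View pics/bc.png

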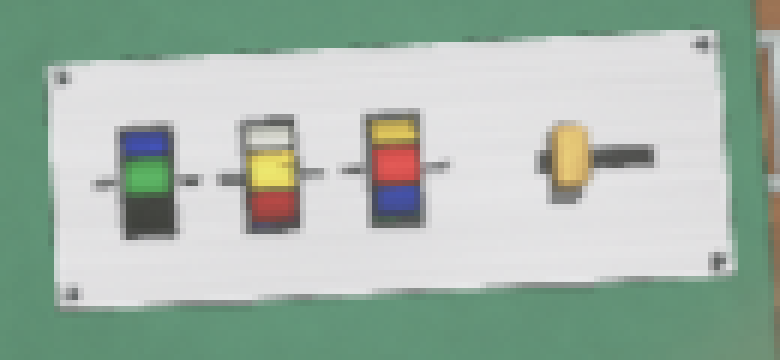

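The top crop shows green, yellow and red up, each slightly past centre: L about 3.26–3.30, M about 0.86, R about 1.63, and the knob is still shut. I'll nudge L and M back a little and recheck.

```bash
python3 - <<'E'
from h import *
env.movel(tip(-.05,.05,.19),velocity=.3)
stroke("L",-.0018); stroke("M",-.0014)
env.movel(tip(-.08,-.024,.2)); look("scene",name="c")
env.movel(W(-.27,-.024,.33),velocity=.3); look("top",name="c")
print(env.get_state()["time"])
E
```

```text
L -0.0018 hit True z 0.1371 f [-1.4 -0.6  7.8] [-0.5  0.5  6.9] t 22.85
M -0.0014 hit True z 0.137 f [-1.8  1.4  8. ] [0.3 1.  6.7] t 24.85
scene L [(np.float64(3.16), np.float64(-0.36))]
scene L q= 3.1649999999999996
scene M [(np.float64(0.81), np.float64(-0.41)), (np.float64(0.74), np.float64(-1.14))]
scene M q= 0.802073937747152
scene R [(np.float64(1.57), np.float64(-0.37))]
scene R q= 1.5749999999999993
top L [(np.float64(3.24), np.float64(-0.44)), (np.float64(3.27), np.float64(0.33))]
top L q= 3.2580870182084514
top M [(np.float64(0.87), np.float64(-0.47)), (np.float64(0.85), np.float64(0.35))]
top M q= 0.8644346348532057
top R [(np.float64(1.66), np.float64(-0.46)), (np.float64(1.64), np.float64(0.36))]
top R q= 1.6545216968839662
26.4917
```

```bash
python3 - <<'E'
from h import *
env.movel(tip(-.02,-.058,.19),velocity=.25)
env.movel(tip(-.02,-.058,.134),velocity=.08)
hit=env.movel(tip(-.02,-.080,.134),velocity=.02,stop_force=2)
p=env.get_state(); loc=lambda: (env.get_state()["tcp_pos"][:2]-O)@[-s_,c_]
y0=loc(); print(hit,y0,p["force"])
hit=env.movel(tip(-.02,y0-.029,.134),velocity=.03,stop_force=9)
y1=loc(); print(hit,y1,y1-y0,env.get_state()["force"])
y=min(y1+.006,-.05); env.movel(tip(-.02,y1+.006,.134),velocity=.05)
env.movel(tip(-.02,y1+.006,.2),velocity=.15)
env.movel(W(-.27,-.024,.33),velocity=.3); look("top","scene",name="d")
print(env.get_state()["time"])
i=cv2.imread("pics/d_top.png")[190:250,285:415]; cv2.imwrite("pics/dc.png",cv2.resize(i,None,fx=6,fy=6,interpolation=cv2.INTER_NEAREST))
E
```

```text
True -0.06884519528567179 [ 0.01136463  1.02867284 -0.59067269]
True -0.09290015870356459 -0.024054963417892802 [ 0.70460432 -0.10320611  0.38983149]
top L [(np.float64(3.24), np.float64(-0.44)), (np.float64(3.27), np.float64(0.33))]
top L q= 3.2580870182084514
top M [(np.float64(0.87), np.float64(-0.47)), (np.float64(0.85), np.float64(0.35))]
top M q= 0.8644346348532057
top R [(np.float64(1.66), np.float64(-0.46)), (np.float64(1.65), np.float64(0.35))]
top R q= 1.657127510508203
scene L [(np.float64(3.16), np.float64(-0.36))]
scene L q= 3.1649999999999996
scene M [(np.float64(0.81), np.float64(-0.41)), (np.float64(0.74), np.float64(-1.14))]
scene M q= 0.802073937747152
scene R [(np.float64(1.57), np.float64(-0.37))]
scene R q= 1.5749999999999993
31.9583
```

View pics/dc.png

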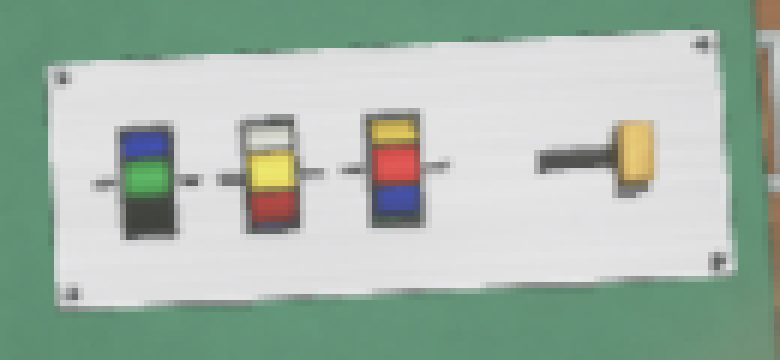

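The knob moved from column 571 to 635 in the crop, about 24.5 mm, and the push ended against the stop. The code still shows 4-1-2.

```bash
python3 -c "
from h import *
print(job.job_done())"
```

```text
the job is handed in; nothing more can be done
None
```

I rolled the wheels to 4-1-2 (camera estimates about 3.21, 0.83 and 1.61 rad, wheel forces about 9 N or less), drew the bolt about 24 mm to its end stop with the code still showing, moved the arm clear and handed the job in at about 32 s of robot time; no verdict was returned.

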